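# Tilt the rolling pin out of the half-covered box

## Robot

A 7-joint arm with a two-finger parallel gripper is mounted at the origin on a cart in front of the work surface, level with it; the furniture and walls round the work are solid. World frame = base frame: x ahead of the robot, y to its left, z up, the work surface at z = 0. Lengths are in m, angles in rad, forces in N, time in s.
With the tool pointing down it reaches from about 0.35 to 0.9 m from the base axis. Payload 8.1 kg.
Tool frame: the origin (TCP) lies at the very end of the fingers, on their centre line; the grasp point (between the pads) lies arm.hold_point_z behind it (arm.hold_point_z is the distance from the TCP to the grasp point, in m); z points along the fingers, y is the line along which they close (so a half turn about z gives the same grasp; the last joint's range is limited). The gripper opens to 92 mm and grips with 3 to 60 N. Pads are 19 mm wide; open, the fingers measure 130 mm over their backs; the gripper's body (75 mm by 190 mm) begins 47 mm behind the grasp point.
Start: joints at [1.047, 0.434, 0.025, 1.573, -0.012, 1.134, -0.075], TCP at [0.255, -0.571, 0.227] pointing down, gripper open.
Joint ranges: [-2.62, 2.62], [-0.44, 2.09], [-1.27, 1.32], [0.08, 2.57], [-1.32, 4.46], [0.12, 2], [-2.74, 2.74]. Speed limits (rad/s): [2.22, 2.22, 3.01, 3.01, 3.14, 3.14, 3.14].

## Interface

Orientations are given as a rotation vector (axis times angle).
In Python, from cell import arm, vision, job, cut_out gives the robot as it stands. The module is installed in compiled form; this text tells all that it offers.
- The arm moves only by the tool play_rows, never from a script. Its argument "increments" is text: rows parted by semicolons, each of 5 numbers parted by spaces: the shift along the tool's x, y, z in cm, then the turn about the tool's z in degrees, then the opening, from -1 (shut) to 1 (fully open), so that 0 is half open. A call has 1 to 5 rows; each row shifts and turns the commanded pose from where the row before left it, along the tool's axes as they then stand; what a row does not reach is not made up. A row lasts 1/12 s, in which the tool goes at most 41.7 mm and 7.16 degrees, less where a joint would pass 70% of its speed; a pose out of reach is approached as far as the arm can. A call is refused whole if a number of a shift passes 4.17 or a number of a turn 7.16, either way. A call with a gripper value outside its range is refused whole. The fingers move at their own pace and stop on an object; "grip_force" is the grip in N (left out, the last holds). Time passes only in rows, so rows that do not move let the fingers close. It gives the time, the measured TCP pose, the force, the opening and the grip force at its end, in the units of the state.
- arm.observe(): the state, without advancing time (a new reading comes with each control period).
- vision.get_image(name): name is "scene" or "top" or "wrist"; returns a dict with "frame" (480x640x3 uint8, red, green, blue), "z_map" (480x640 float32, m along the optical axis (not along the pixel's ray), 0 where there is no reading), "mtx" (3x3 intrinsics, pixels), "cam_to_world" (4x4, takes a point from camera to world coordinates). Camera axes: x right, y up, looking along -z (the intrinsics and any distortion apply to the point x, -y, -z); pixel columns grow to the right and rows downward; lengths in m; the calibration is good to about 2 mm. The wrist camera is an equidistant fisheye: a pixel r from the principal point sees the ray r / f radians off the axis. A picture is of the moment at which its call begins.
- job.sign_off(): hands the job in; it is judged then, once.
Trained networks look in a picture, given as the dict that the camera call returned (one of the last four; its "shot" number tells which), for a name from the list of things; names that differ only in an ending like _2 or _b are one class to them, and where a whole thing is asked for, a point or a joint stands for the part that bears it (a point fixed in the world has none). Each returns a list of dicts, best first, with "confidence" (0 to 1); they miss things now and then, are a little off and sometimes report something else, mostly with a low value. They report only what shows in the picture. A call takes as long as a camera call.
- cut_out(query, picture): "mask" (480x640 bool, what is visible of it) and "point" ([row, column] in pixels, amid what is visible of it).
The state is a dict: "clock": time; "joints": joint angles; "dq": joint speeds; "joint_efforts": joint torques, N m; "position": TCP position; "ee_rot": TCP orientation; "force": force on the tool from outside, world axes, zero at the start; "ft_torque": the same for the moment, N m; "width": opening from 0.0 (shut) to 1.0 (fully open); "gripper_force": force on a finger pad.
Only numpy, scipy, OpenCV 4.12 (cv2) and the standard library are available. Lean on these libraries where they do the work, as an engineer would, in place of code of your own. Each camera call takes 0.05 s, during which the arm holds its last target. There are 200 camera calls.

## Task

Take the rolling pin out of the half-covered wooden utensil box: it is longer than the opening, so raise its free end and draw it out on a slant from under the fixed hood. Finish still gripping it, held still, level and crosswise (at right angles to the board's handle) over the middle of the cutting board's broad part, with the whole pin at least 10 cm above the board; do not put it down or let go. Leave the flask, the spoon rest and the two shakers where they stand.

Things in the scene. Friction and masses are not known exactly. Their poses are not given: they have to be found in the camera images.
- utensil_box: Brown wooden box fixed to the worktop, 297 x 156 x 82 mm high, floor and walls 6 mm thick. A fixed hood covers one end of its top; the rest is the opening, 185 x 144 mm inside the walls. Origin: on the worktop, on the midline, below the hood's edge. +x runs along the box from hood to open end, z up. Inside it spans x -100 to +185 mm, y -72 to +72; hood over x -100 to 0; floor top z = 6.
- hood_edge (a point): Middle of the hood's rounded edge, 78 mm above the worktop, at box x = 0. Hood's underside there at z = 75 mm, its top and the whole rim at z = 82.
- end_wall (a point): Middle of the top of the full-height end wall opposite the hood, z = 82 mm; its inside face is at box x = +185 mm.
- cradle (a point): Middle of the cradle rib nearer the hood (box x = 10 mm), where the pin rests, z = 25 mm. A second rib is at x = 140. Each is 8 mm thick along x and spans the box; small cheeks up to z = 33 mm stand 16 to 28 mm either side of the midline.
- rolling_pin: Loose round pale wooden rolling pin, no handles, 260 mm long, 26 mm diameter, 80 to 170 g. Origin at its middle on its axis (centre of mass); x axis along it, at first pointing from hood to open end. It starts level on both ribs on the box's midline, axis 38 mm above the worktop, its middle 38 to 52 mm from the hood's edge: 78 to 92 mm of it are under the hood. It can roll about its axis.
- pin_hood_end (a point): Centre of the end face of the pin that starts under the hood (130 mm from its middle).
- pin_free_end (a point): Centre of the other end face of the pin (130 mm from its middle), the one that starts in the opening.
- cutting_board: Beech paddle board, 300 x 176 x 18 mm, lying flat, fixed, to the robot's right of the box, its handle towards the robot. Origin at the underside, centre of the whole outline; y axis along the board away from the handle, x axis across it.
- board_middle (a point): Middle of the board's broad part (184 x 176 mm), on its upper face, 18 mm above the worktop.
- flask: Clear conical glass flask, 69 mm wide, 105 mm tall, standing beyond the board, at the left. Bystander. Origin at the underside's centre.
- spoon_rest: Small blue and white boat-shaped dish, 38 x 68 x 16 mm, beyond the board. Bystander. Origin at the underside's centre.
- shaker_salt: Grey shaker, 44 mm wide, 89 mm tall, beyond the box at the left; the nearer of two. Bystander. Origin at the underside's centre.
- shaker_pepper: The same kind of shaker, the farther of the two. Bystander. Origin at the underside's centre.

How it is judged:
By the outcome, as a careful person would: the job done as asked, in the order asked, and still so for the second after the job is handed in, while the arm keeps its last pose, push and grip.
It also fails if it takes over 40 s, if anything falls off the work surface, if the arm or the gripper's body presses on something with over 40 N, if the wrist force passes 120 N, or if a joint passes its speed limit or range.

## Working session

There is one attempt and no reset: what is moved stays moved. The work goes in short steps, Python scripts to look and compute and a tool call to move; the robot and the scene stay as the last step left them, time stands still between calls to the robot, and variables do not carry over. Pictures are saved under pics/ and viewed, at most 10 in all, crops included, and the job is handed in when it is done.

Besides the shell and the picture viewer there is one more tool, called after "Request:" by a JSON object that holds its "name" and its "arguments", one argument or row to a line. play_rows: Moves the arm, as the interface text tells. Its arguments: {"type":"object","properties":{"increments":{"type":"string"},"grip_force":{"type":"number"}},"required":["increments"]}

```bash
mkdir -p pics; cat > h.py <<'E'
import numpy as np, cv2
from scipy.spatial.transform import Rotation as R
from cell import arm, vision, job, cut_out
def pts(im,mask):
    z=im["z_map"];r,c=np.nonzero(mask&(z>0));d=z[r,c];K=im["mtx"]
    p=np.stack([(c-K[0,2])/K[0,0]*d,-(r-K[1,2])/K[1,1]*d,-d],1)
    T=im["cam_to_world"];return p@T[:3,:3].T+T[:3,3]
E
python3 - <<'E'
from h import *
s=arm.observe();print({k:np.round(v,3).tolist() if not isinstance(v,float) else v for k,v in s.items()},arm.hold_point_z)
print(R.from_rotvec(s["ee_rot"]).as_matrix().round(3))
for cam in["top","scene"]:
    im=vision.get_image(cam);cv2.imwrite(f"pics/{cam}1.png",im["frame"][...,::-1]);np.savez(f"{cam}1.npz",**im) 
    print(cam,im["cam_to_world"].round(3).tolist())
    for n in["rolling_pin","utensil_box","cutting_board","flask","spoon_rest","shaker_salt","hood_edge","end_wall","board_middle"]:
        for o in cut_out(n,im)[:2]:
            m=o["mask"];p=pts(im,m)
            if len(p)==0: print(n,"none");continue
            a,b=np.percentile(p,[2,98],axis=0)
            rect=cv2.minAreaRect((p[:,:2]*1000).astype(np.float32))
            print(n,round(o["confidence"],2),np.round(o["point"]),m.sum(),"lo",a.round(3),"hi",b.round(3),"rect",np.round(rect[0]),np.round(rect[1]),round(rect[2],1))
E
```

```text
{'clock': 0.0, 'joints': [1.047, 0.435, 0.025, 1.574, -0.012, 1.134, -0.075], 'dq': [0.0, 0.002, -0.0, 0.001, 0.0, -0.0, -0.001], 'joint_efforts': [0.001, -66.784, 0.986, -31.446, -0.06, 0.043, 0.0], 'position': [0.255, -0.57, 0.226], 'ee_rot': [-3.071, -0.656, 0.001], 'force': [-0.343, 0.522, -0.356], 'ft_torque': [-0.03, -0.006, -0.007], 'gripper_force': 0.0, 'width': 1.000804561190593} 0.0188
[[ 0.913  0.408 -0.001]
 [ 0.408 -0.913  0.001]
 [-0.    -0.002 -1.   ]]
top [[0.01, 0.985, -0.172, 0.359], [-1.0, 0.007, -0.015, -0.017], [-0.013, 0.172, 0.985, 1.218], [0.0, 0.0, 0.0, 1.0]]
rolling_pin 0.75 [286. 299.] 1091 lo [ 0.45  -0.033  0.036] hi [0.475 0.137 0.054] rect [463.  53.] [ 26. 177.] 0.6
utensil_box 0.97 [284. 270.] 10432 lo [ 0.386 -0.048  0.002] hi [0.537 0.237 0.086] rect [463.  94.] [157. 300.] 0.7
cutting_board 0.65 [273. 438.] 8605 lo [ 0.335 -0.315  0.011] hi [ 0.606 -0.145  0.023] rect [ 464. -243.] [300. 182.] 9.6
flask 0.78 [172. 376.] 842 lo [ 0.685 -0.142  0.003] hi [ 0.744 -0.081  0.106] rect [ 716. -112.] [66. 64.] 52.8
spoon_rest 0.79 [182. 416.] 367 lo [ 0.6
[... 1133 characters left out ...]

spoon_rest 0.6 [226. 330.] 223 lo [ 0.696 -0.24   0.001] hi [ 0.736 -0.176  0.018] rect [ 721. -216.] [54. 87.] 41.4
shaker_salt 0.77 [308. 172.] 1315 lo [0.615 0.248 0.002] hi [0.695 0.299 0.09 ] rect [695. 248.] [ 49. 178.] 64.1
shaker_salt 0.5 [223. 305.] 897 lo [ 0.686 -0.125  0.005] hi [ 0.733 -0.078  0.106] rect [ 712. -101.] [64. 51.] 19.8
hood_edge 0.75 [318. 310.] 15024 lo [ 0.384 -0.047  0.004] hi [0.538 0.246 0.085] rect [508.  44.] [248. 407.] 0.5
end_wall 0.6 [317. 308.] 14781 lo [ 0.384 -0.047  0.006] hi [0.538 0.246 0.085] rect [507.  49.] [246. 396.] 0.5
board_middle 0.81 [254. 414.] 4651 lo [ 0.325 -0.31   0.003] hi [ 0.604 -0.141  0.022] rect [ 471. -187.] [277. 312.] 89.9
```

View pics/top1.png

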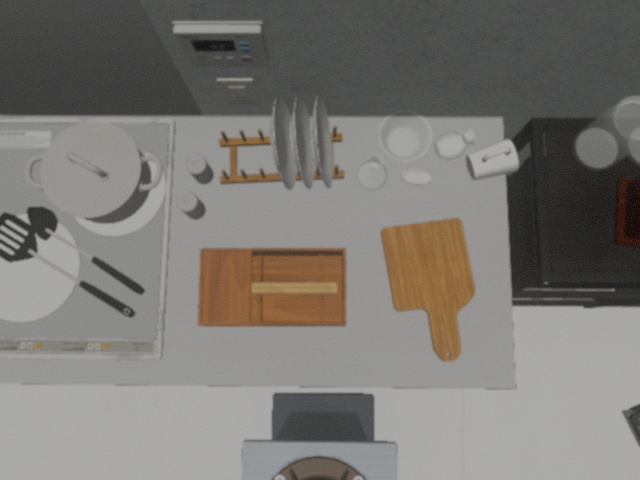

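View pics/scene1.png

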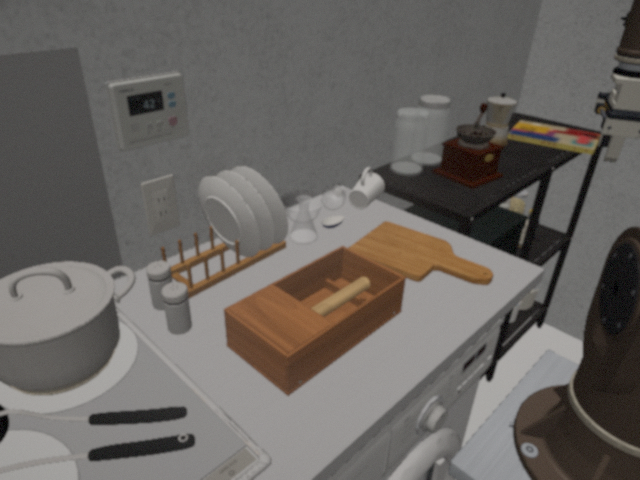

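Top view: hood at the left (world +y), with the pin's free part at cols 252-336, row 288. The board is at (430,265) with its handle at (447,345). The scene view agrees. The tool can't tilt, so the pin must pivot in a light grip against the hood edge. I'll level it again on the box rim.

```bash
cat >> h.py <<'E'
def plan(goal,heading,n,open_=1.0,o=None):
    """rows to bring TCP to goal with tool-x heading (deg); shift in axes before each turn"""
    s=arm.observe();M=R.from_rotvec(s["ee_rot"]).as_matrix();p=s["position"]
    h0=np.degrees(np.arctan2(M[1,0],M[0,0]));d=(np.array(goal)-p)*100/n;dt=-((heading-h0+180)%360-180)/n
    out=[]
    for i in range(n):
        a=np.radians(h0-dt*i);x=np.array([np.cos(a),np.sin(a)]);y=np.array([np.sin(a),-np.cos(a)])
        out.append("%.2f %.2f %.2f %.1f %.2f"%(d[:2]@x,d[:2]@y,-d[2],dt,open_))
    print("h0",h0.round(2),"p",np.round(p,4),"F",np.round(s["force"],1),"w",round(s["width"],3),"gf",round(s["gripper_force"],1),"t",round(s["clock"],2))
    for i in range(0,n,5):print("; ".join(out[i:i+5]))
E
python3 - <<'E'
from h import *
im=vision.get_image("top")
def best(n): return pts(im,cut_out(n,im)[0]["mask"])
p=best("rolling_pin");q=p[(p[:,2]>.04)&(p[:,1]<.12)]
f=np.polyfit(q[:,1],q[:,0],1);print("pin axis x=%.4f at y=.05, slope dx/dy %.4f"%(np.polyval(f,.05),f[0]),"ymin",np.percentile(p[:,1],[0,1,3]).round(4),"zmax",np.percentile(p[:,2],95))
b=best("utensil_box");t=b[b[:,2]>.076]
r=cv2.minAreaRect((t[:,:2]*1000).astype(np.float32));print("boxtop",r,np.percentile(t,[1,99],axis=0).round(4))
hd=t[(abs(t[:,0]-.463)<.05)&(t[:,1]>.05)];print("hood edge y",np.percentile(hd[:,1],[0,1,3]).round(4))
c=best("cutting_board");c=c[(c[:,2]>.009)&(c[:,2]<.03)]
r=cv2.minAreaRect((c[:,:2]*1000).astype(np.float32));print("board",r)
u=(c[:,:2]-np.array(r[0])/1000)
for a in(8,9.6,11):
    A=np.radians(a);l=u@[np.cos(A),np.sin(A)];w=u@[-np.sin(A),np.cos(A)]
    print(a,np.percentile(l,[.5,99.5]).round(3),"handle w",w[l<-.06].mean().round(4),"broad w",np.percentile(w[l>-.02],[1,99]).round(4))
plan([.463,.075,.16],90,22)
E
```

```text
pin axis x=0.4625 at y=.05, slope dx/dy -0.0216 ymin [-0.0357 -0.0335 -0.0314] zmax 0.053147385901359055
boxtop ((463.02142333984375, 95.25244140625), (155.92649841308594, 297.3218994140625), 0.5397129654884338) [[ 0.3848 -0.053   0.0772]
 [ 0.5408  0.2419  0.0872]]
hood edge y [0.1369 0.1383 0.1403]
board ((462.840087890625, -240.3868865966797), (298.9144287109375, 175.75108337402344), 9.39009952545166)
8 [-0.143  0.145] handle w -0.0093 broad w [-0.0834  0.0875]
9.6 [-0.143  0.146] handle w -0.0066 broad w [-0.0846  0.086 ]
11 [-0.143  0.146] handle w -0.0042 broad w [-0.0864  0.0847]
h0 24.1 p [ 0.2553 -0.5705  0.2267] F [ 0.3 -0.9  0.9] w 0.999 gf 0.0 t 1.2
2.06 -2.29 0.30 -3.0 1.00; 2.18 -2.18 0.30 -3.0 1.00; 2.29 -2.07 0.30 -3.0 1.00; 2.39 -1.94 0.30 -3.0 1.00; 2.49 -1.82 0.30 -3.0 1.00
2.58 -1.68 0.30 -3.0 1.00; 2.67 -1.55 0.30 -3.0 1.00; 2.74 -1.40 0.30 -3.0 1.00; 2.81 -1.26 0.30 -3.0 1.00; 2.88 -1.11 0.30 -3.0 1.00
2.93 -0.96 0.30 -3.0 1.00; 2.98 -0.80 0.30 -3.0 1.00; 3.01 -0.65 0.30 -3.0 1.00; 3.04 -0.49 0.30 -3.0 1.00; 3.06 -0.33 0.30 -3.0 1.00
3.08 -0.17 0.30 -3.0 1.00; 3.08 -0.01 0.30 -3.0 1.00; 3.08 0.15 0.30 -3.0 1.00; 3.07 0.31 0.30 -3.0 1.00; 3.05 0.47 0.30 -3.0 1.00
3.02 0.63 0.30 -3.0 1.00; 2.98 0.79 0.30 -3.0 1.00
```

Request:
{"name": "play_rows", "arguments": {
  "increments": "2.1 -2.3 0 -3 1; 2.2 -2.2 0 -3 1; 2.3 -2.1 0 -3 1; 2.4 -1.9 0 -3 1; 2.5 -1.8 0 -3 1"
}}

```text
clock: 1.62
position: [0.3036, -0.422, 0.2268]
ee_rot: [2.959, 1.055, 0.0]
force: [0.4, 0.3, -0.1]
width: 1.0
gripper_force: 0.0
```

Request:
{"name": "play_rows", "arguments": {
  "increments": "2.6 -1.7 0 -3 1; 2.7 -1.6 0 -3 1; 2.7 -1.4 0 -3 1; 2.8 -1.3 0 -3 1; 2.9 -1.1 0 -3 1"
}}

```text
clock: 2.03
position: [0.35, -0.2744, 0.227]
ee_rot: [2.796, 1.432, 0.0]
force: [0.2, 0.4, 0.1]
width: 0.998
gripper_force: 0.0
```

Request:
{"name": "play_rows", "arguments": {
  "increments": "2.9 -1 0.3 -3 1; 3 -0.8 0.3 -3 1; 3 -0.6 0.3 -3 1; 3 -0.5 0.3 -3 1; 3.1 -0.3 0.3 -3 1"
}}

```text
clock: 2.45
position: [0.3972, -0.128, 0.2119]
ee_rot: [2.585, 1.784, 0.0]
force: [0.2, 0.5, 0.6]
width: 1.001
gripper_force: 0.0
```

Request:
{"name": "play_rows", "arguments": {
  "increments": "3.1 -0.2 0.3 -3 1; 3.1 0 0.3 -3 1; 3.1 0.1 0.3 -3 1; 3.1 0.3 0.3 -3 1; 3 0.5 0.3 -3 1"
}}

```text
clock: 2.87
position: [0.4439, 0.0198, 0.1969]
ee_rot: [2.33, 2.107, 0.001]
force: [0.0, 0.1, -0.1]
width: 1.001
gripper_force: 0.0
```

```bash
python3 - <<'E'
from h import *
plan([.463,.0765,.14],90.6,5)
E
```

```text
h0 84.25 p [0.4439 0.0198 0.1969] F [ 0.   0.1 -0.1] w 1.001 gf 0.0 t 2.87
1.17 0.27 1.14 -1.3 1.00; 1.16 0.29 1.14 -1.3 1.00; 1.15 0.32 1.14 -1.3 1.00; 1.15 0.34 1.14 -1.3 1.00; 1.14 0.37 1.14 -1.3 1.00
```

Request:
{"name": "play_rows", "arguments": {
  "increments": "1.2 0.3 1.1 -1.3 1; 1.2 0.3 1.1 -1.3 0.9; 1.1 0.3 1.1 -1.3 0.8; 1.1 0.3 1.1 -1.3 0.7; 1.1 0.3 1.1 -1.3 0.6"
}}

```text
clock: 3.28
position: [0.462, 0.0744, 0.1406]
ee_rot: [2.209, 2.234, -0.001]
force: [1.1, 0.0, -0.2]
width: 0.829
gripper_force: 0.0
```

```bash
python3 - <<'E'
from h import *
plan([.463,.0765,.022],90.6,5,.5)
im=vision.get_image("wrist");cv2.imwrite("pics/w1.png",im["frame"][...,::-1])
t=vision.get_image("top");o=cut_out("rolling_pin",t)
if o:
    p=pts(t,o[0]["mask"]);print(o[0]["confidence"],len(p),p.min(0),p.max(0))
E
```

```text
h0 90.64 p [0.462  0.0744 0.1406] F [ 1.1  0.  -0.2] w 0.829 gf 0.0 t 3.28
0.04 0.02 2.37 0.0 0.50; 0.04 0.02 2.37 0.0 0.50; 0.04 0.02 2.37 0.0 0.50; 0.04 0.02 2.37 0.0 0.50; 0.04 0.02 2.37 0.0 0.50
0.74 232 [ 0.45095435 -0.03562749  0.03465161] [0.47606137 0.00801877 0.05582754]
```

View pics/w1.png

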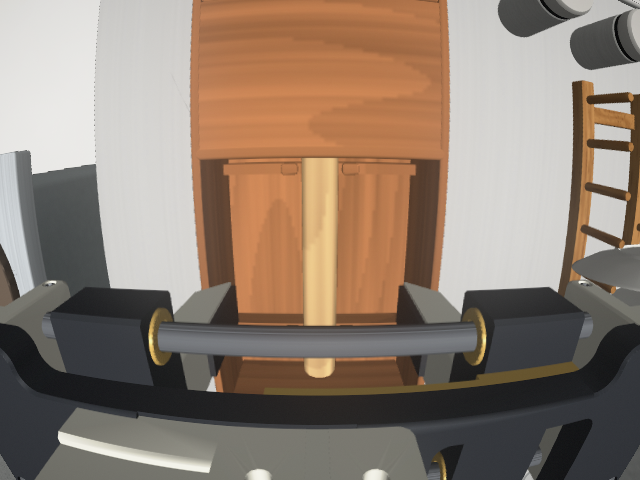

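Wrist view: the pin runs straight up at col 320, midway between the fingers (cols 215 and 425), and the hood edge is at row 158. I'll descend.

Request:
{"name": "play_rows", "arguments": {
  "increments": "0 0 2.4 0 0.4; 0 0 2.4 0 0.3; 0 0 2.4 0 0.2; 0.1 0.1 2.3 0 0.1; 0.1 0.1 2.3 0 0.1",
  "grip_force": 8
}}

```text
clock: 3.85
position: [0.4642, 0.0748, 0.0233]
ee_rot: [2.211, 2.23, 0.0]
force: [0.1, -0.9, -0.0]
width: 0.558
gripper_force: 0.0
```

Request:
{"name": "play_rows", "arguments": {
  "increments": "0 0 0 0 -0.2; 0 0 0 0 -0.6; 0 0 0 0 -1; 0 0 0 0 -1; 0 0 0 0 -1",
  "grip_force": 8
}}

```text
clock: 4.27
position: [0.4648, 0.0761, 0.0251]
ee_rot: [2.209, 2.231, 0.003]
force: [0.4, -0.3, 3.1]
width: 0.28
gripper_force: 8.0
```

Request:
{"name": "play_rows", "arguments": {
  "increments": "0 0 -0.6 0 -1; 0 0 -0.6 0 -1; 0 0 -0.6 0 -1; 0 0 -0.5 0 -1; 0 0 -0.5 0 -1"
}}

```text
clock: 4.68
position: [0.464, 0.0761, 0.0526]
ee_rot: [2.21, 2.233, 0.0]
force: [-0.7, 0.1, -2.1]
width: 0.283
gripper_force: 8.0
```

Request:
{"name": "play_rows", "arguments": {
  "increments": "0 0 -0.4 0 -1; 0 0 -0.4 0 -1; 0 0 -0.4 0 -1; 0 0 -0.3 0 -1; 0 0 0 0 -1"
}}

```text
clock: 5.1
position: [0.4641, 0.0763, 0.0673]
ee_rot: [2.209, 2.233, 0.001]
force: [0.2, -0.6, -1.9]
width: 0.281
gripper_force: 8.0
```

```bash
cat >> h.py <<'E'
def pin(save=None,cams=("scene","top")):
    for c in cams:
        im=vision.get_image(c)
        if save and c=="scene": cv2.imwrite(save,im["frame"][...,::-1])
        o=cut_out("rolling_pin",im)
        if not o: print(c,"none");continue
        p=pts(im,o[0]["mask"]);m=np.median(p,0);q=p[np.linalg.norm(p-m,axis=1)<.25]
        u=np.linalg.svd(q-q.mean(0),full_matrices=False)[2][0];u*=-np.sign(u[1])
        k=(q-q.mean(0))@u;a,b=np.percentile(k,[1,99])
        print(c,round(o[0]["confidence"],2),len(q),"dir",u.round(3),"ends",(q.mean(0)+a*u).round(3),(q.mean(0)+b*u).round(3),"tilt",np.degrees(np.arcsin(u[2])).round(1))
E
python3 -c "
from h import *
pin('pics/s2.png')"
```

```text
scene 0.97 417 dir [ 0.072 -0.959  0.273] ends [0.457 0.132 0.075] [0.462 0.068 0.093] tilt 15.8
top 0.54 172 dir [ 0.102 -0.17  -0.98 ] ends [ 0.464 -0.019  0.121] [ 0.475 -0.039  0.007] tilt -78.6
```

View pics/s2.png

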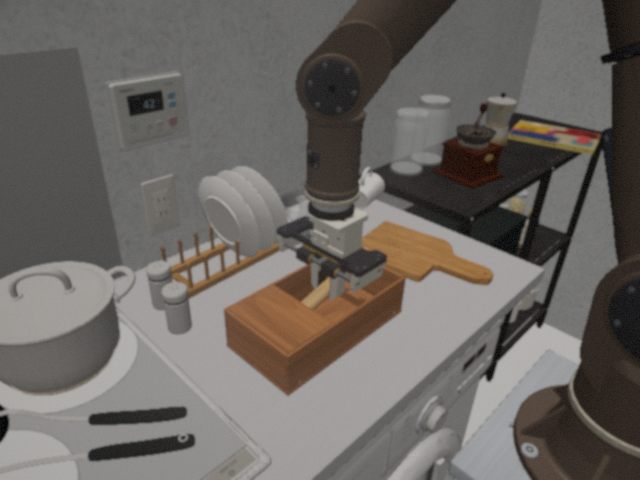

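The free end has risen (tilt about 17°) and the pin slants out from under the hood. Next I draw it out along the slant.

Request:
{"name": "play_rows", "arguments": {
  "increments": "-0.8 0 -0.35 0 -1; -1 0 -0.35 0 -1; -1 0 -0.35 0 -1; -1 0 -0.35 0 -1; -1 0 -0.35 0 -1"
}}

```text
clock: 5.72
position: [0.4641, 0.0271, 0.0844]
ee_rot: [-2.21, -2.233, 0.001]
force: [0.4, 1.1, -1.3]
width: 0.282
gripper_force: 8.0
```

```bash
python3 -c "
from h import *
print(arm.observe()['force'],arm.observe()['position'])
pin()"
```

```text
[ 0.41958006  1.10646828 -1.32964998] [0.46414555 0.02712277 0.08438195]
scene 0.6 823 dir [ 0.062 -0.97   0.235] ends [0.455 0.132 0.077] [0.463 0.017 0.105] tilt 13.6
top 0.53 282 dir [ 0.024 -0.958  0.285] ends [0.46  0.138 0.073] [ 0.465 -0.08   0.138] tilt 16.5
```

Request:
{"name": "play_rows", "arguments": {
  "increments": "-1.2 0 -0.4 0 -1; -1.2 0 -0.4 0 -1; -1.2 0 -0.4 0 -1; -1.2 0 -0.4 0 -1; -1.2 0 -0.4 0 -1"
}}

```text
clock: 6.33
position: [0.4649, -0.0314, 0.1042]
ee_rot: [-2.208, -2.234, -0.0]
force: [0.5, 0.2, -1.6]
width: 0.278
gripper_force: 8.0
```

```bash
python3 -c "
from h import *
print(arm.observe()['force'],arm.observe()['position'])
pin()"
```

```text
[ 0.50311653  0.17289791 -1.63122946] [ 0.46489794 -0.03138373  0.10420602]
scene 0.85 1212 dir [ 0.088 -0.972  0.216] ends [0.455 0.113 0.084] [ 0.47  -0.047  0.119] tilt 12.5
top 0.64 445 dir [-0.007 -0.955  0.295] ends [0.462 0.107 0.085] [0.462 0.025 0.11 ] tilt 17.2
```

Request:
{"name": "play_rows", "arguments": {
  "increments": "0 0 -1 0 -1; 0 0 -1.2 0 -1; 0 0 -1.2 0 -1; 0 0 -1.2 0 -1; 0 0 -1 0 -1"
}}

```text
clock: 6.95
position: [0.4652, -0.0305, 0.1615]
ee_rot: [2.208, 2.235, 0.001]
force: [-0.2, -0.4, -1.4]
width: 0.278
gripper_force: 8.0
```

Request:
{"name": "play_rows", "arguments": {
  "increments": "1 0 0 0 -1; 1.3 0 0 0 -1; 1.3 0 0 0 -1; 1.3 0 0 0 -1; 0.9 0 0 0 -1"
}}

```text
clock: 7.37
position: [0.4639, 0.0286, 0.16]
ee_rot: [-2.207, -2.235, -0.0]
force: [-0.3, -1.0, -1.4]
width: 0.283
gripper_force: 8.0
```

```bash
python3 -c "
from h import *
print(arm.observe()['force'],arm.observe()['position'])
pin()"
```

```text
[-0.26505647 -0.95427449 -1.37112038] [0.46394671 0.02863348 0.15999478]
scene 0.82 1263 dir [ 0.021 -0.953  0.303] ends [0.456 0.173 0.137] [0.459 0.026 0.183] tilt 17.6
top 0.74 531 dir [ 0.024 -0.953  0.302] ends [0.459 0.171 0.137] [ 0.465 -0.076  0.215] tilt 17.6
```

Tilt is 17.6°, with the low end over the hood. Now I press it down on the box top to level it.

Request:
{"name": "play_rows", "arguments": {
  "increments": "0 0 1 0 -1; 0 0 1.2 0 -1; 0 0 1.2 0 -1; 0 0 1 0 -1; 0 0 0.8 0 -1"
}}

```text
clock: 7.98
position: [0.4639, 0.0254, 0.1068]
ee_rot: [-2.211, -2.231, 0.002]
force: [0.5, -0.9, -1.2]
width: 0.279
gripper_force: 8.0
```

Request:
{"name": "play_rows", "arguments": {
  "increments": "0 0 0.8 0 -1; 0 0 0.7 0 -1; 0 0 0.5 0 -1; 0 0 0.4 0 -1; 0 0 0.2 0 -1"
}}

```text
clock: 8.4
position: [0.4646, 0.0263, 0.0822]
ee_rot: [2.209, 2.233, 0.0]
force: [-2.7, -0.6, 11.1]
width: 0.279
gripper_force: 8.0
```

```bash
python3 -c "
from h import *
print(arm.observe()['force'],arm.observe()['position'])
pin()"
```

```text
[-2.70835205 -0.59449968 11.06292646] [0.4645879  0.0262752  0.08217689]
scene 0.62 1101 dir [ 0.003 -1.     0.011] ends [0.457 0.176 0.103] [ 0.458 -0.014  0.105] tilt 0.6
top 0.85 530 dir [ 0.023 -1.    -0.001] ends [0.46  0.172 0.106] [ 0.466 -0.086  0.105] tilt -0.0
```

Tilt is 0° and both ends are seated. Now I clamp firmly and lift.

Request:
{"name": "play_rows", "arguments": {
  "increments": "0 0 -0.1 0 -1; 0 0 0 0 -1; 0 0 0 0 -1; 0 0 0 0 -1",
  "grip_force": 50
}}

```text
clock: 8.93
position: [0.4644, 0.0262, 0.0832]
ee_rot: [2.21, 2.233, 0.0]
force: [0.1, 0.2, -1.7]
width: 0.268
gripper_force: 50.0
```

Request:
{"name": "play_rows", "arguments": {
  "increments": "0 0 -0.6 0 -1; 0 0 -1.5 0 -1; 0 0 -2.5 0 -1; 0 0 -2.5 0 -1; 0 0 -2 0 -1"
}}

```text
clock: 9.35
position: [0.4645, 0.0266, 0.1762]
ee_rot: [2.209, 2.233, 0.001]
force: [0.5, 0.3, -1.3]
width: 0.27
gripper_force: 50.0
```

```bash
python3 - <<'E'
from h import *
pin()
A=np.radians(9.4);c=np.array([.4628,-.2404])+.058*np.array([np.cos(A),np.sin(A)])
u=np.array([np.sin(A),-np.cos(A)])  # final pin direction (to free end)
g=c+.0195*u;print("board mid",c,"grip",g)
plan([*g,.172],90.6+9.4,16,-1)
E
```

```text
scene 0.83 1240 dir [-0.011 -1.     0.011] ends [0.457 0.176 0.196] [ 0.455 -0.027  0.198] tilt 0.6
top 0.67 688 dir [ 0.008 -0.999  0.047] ends [0.463 0.2   0.191] [ 0.465 -0.085  0.204] tilt 2.7
board mid [ 0.52002119 -0.23092709] grip [ 0.52320604 -0.25016525]
h0 90.59 p [0.4645 0.0261 0.1745] F [-0.  -0.8 -2.4] w 0.271 gf 50.0 t 9.55
-1.73 0.35 0.02 -0.6 -1.00; -1.73 0.33 0.02 -0.6 -1.00; -1.74 0.31 0.02 -0.6 -1.00; -1.74 0.30 0.02 -0.6 -1.00; -1.74 0.28 0.02 -0.6 -1.00
-1.75 0.26 0.02 -0.6 -1.00; -1.75 0.24 0.02 -0.6 -1.00; -1.75 0.22 0.02 -0.6 -1.00; -1.75 0.21 0.02 -0.6 -1.00; -1.75 0.19 0.02 -0.6 -1.00
-1.76 0.17 0.02 -0.6 -1.00; -1.76 0.15 0.02 -0.6 -1.00; -1.76 0.13 0.02 -0.6 -1.00; -1.76 0.12 0.02 -0.6 -1.00; -1.76 0.10 0.02 -0.6 -1.00
-1.76 0.08 0.02 -0.6 -1.00
```

Request:
{"name": "play_rows", "arguments": {
  "increments": "-1.2 0.3 0 -0.4 -1; -1.8 0.3 0 -0.6 -1; -1.8 0.3 0 -0.6 -1; -1.8 0.3 0 -0.6 -1; -1.8 0.3 0 -0.6 -1"
}}

```text
clock: 9.97
position: [0.481, -0.0582, 0.1728]
ee_rot: [-2.152, -2.286, 0.002]
force: [0.9, 0.6, -1.6]
width: 0.273
gripper_force: 50.0
```

Request:
{"name": "play_rows", "arguments": {
  "increments": "-1.8 0.3 0 -0.6 -1; -1.8 0.3 0 -0.6 -1; -1.8 0.2 0 -0.6 -1; -1.8 0.2 0 -0.6 -1; -1.8 0.2 0 -0.6 -1"
}}

```text
clock: 10.38
position: [0.5002, -0.1468, 0.1727]
ee_rot: [-2.091, -2.341, 0.002]
force: [-0.1, 0.9, -1.3]
width: 0.268
gripper_force: 50.0
```

Request:
{"name": "play_rows", "arguments": {
  "increments": "-1.8 0.2 0 -0.6 -1; -1.8 0.2 0 -0.6 -1; -1.8 0.1 0 -0.6 -1; -1.8 0.1 0 -0.6 -1; -1.2 0.1 0 -0.6 -1"
}}

```text
clock: 10.8
position: [0.5181, -0.2303, 0.1724]
ee_rot: [-2.031, -2.393, 0.002]
force: [0.4, -0.7, -1.5]
width: 0.267
gripper_force: 50.0
```

```bash
python3 - <<'E'
from h import *
pin("pics/s3.png")
plan([.5232,-.2502,.172],100,3,-1)
im=vision.get_image("top");cv2.imwrite("pics/t3.png",im["frame"][...,::-1])
E
```

```text
scene 0.93 752 dir [ 0.143 -0.99   0.01 ] ends [ 0.489 -0.082  0.193] [ 0.526 -0.333  0.195] tilt 0.6
top 0.71 1020 dir [ 0.15  -0.98   0.128] ends [ 0.494 -0.085  0.182] [ 0.513 -0.211  0.198] tilt 7.3
h0 99.38 p [ 0.5183 -0.2277  0.173 ] F [-1.2  0.  -1.3] w 0.272 gf 50.0 t 11.0
-0.77 0.04 0.03 -0.2 -1.00; -0.77 0.04 0.03 -0.2 -1.00; -0.77 0.03 0.03 -0.2 -1.00
```

View pics/s3.png

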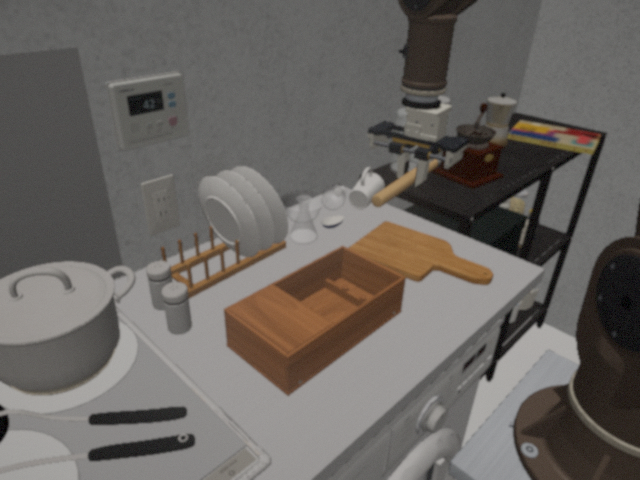

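View pics/t3.png

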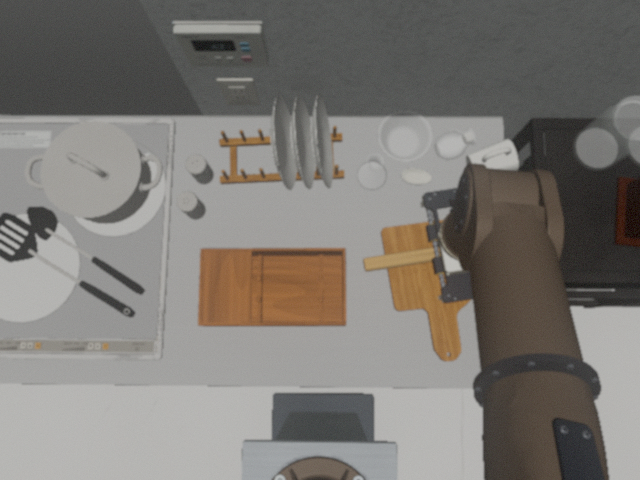

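The pin is level (0.6°) and crosswise over the board, with the bystanders untouched. About 2.3 cm remain to the middle.

Request:
{"name": "play_rows", "arguments": {
  "increments": "-0.8 0 0 -0.2 -1; -0.8 0 0 -0.2 -1; -0.7 0.1 0 -0.2 -1; 0 0 0 0 -1; 0 0 0 0 -1"
}}

```text
clock: 11.47
position: [0.5238, -0.2516, 0.1741]
ee_rot: [2.021, 2.406, -0.0]
force: [-0.3, 0.4, -2.0]
width: 0.271
gripper_force: 50.0
```

Request:
{"name": "play_rows", "arguments": {
  "increments": "0 0 0 0 -1; 0 0 0 0 -1; 0 0 0 0 -1; 0 0 0 0 -1; 0 0 0 0 -1"
}}

```text
clock: 11.88
position: [0.5239, -0.2508, 0.1743]
ee_rot: [2.019, 2.407, 0.0]
force: [-0.2, -0.2, -2.1]
width: 0.268
gripper_force: 50.0
```

```bash
python3 - <<'E'
from h import *
plan([.5232,-.2502,.172],100,1,-1);pin(cams=("scene",));pin(cams=("scene",))
print(np.abs(arm.observe()["dq"]).max())
E
```

```text
h0 100.02 p [ 0.5239 -0.2508  0.1743] F [-0.2 -0.2 -2.1] w 0.268 gf 50.0 t 11.88
0.07 -0.05 0.23 0.0 -1.00
scene 0.76 667 dir [ 0.153 -0.988  0.01 ] ends [ 0.494 -0.104  0.195] [ 0.532 -0.354  0.197] tilt 0.6
scene none
0.002698383658320994
```

```bash
python3 -c "
from cell import job
print(job.sign_off())"
```

```text
the job is handed in; nothing more can be done
None
```

The rolling pin is out of the box and the job is handed in: the arm is gripping it still at 50 N, level to about 0.6°, crosswise over the middle of the board's broad part and about 16 cm above it, with none of the other items moved.

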